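# Restock the sesame brittle trays

## Task

Sort the five loose pieces of sesame brittle at the front of the stall into the display trays: each goes into the empty front bay of the tray that already holds its kind (bars, rounds or square blocks), lying flat on the tray floor, the bars lined up with the bars already there. Set the pieces down rather than dropping them, and leave the small jar and the brass weight standing where they are.

Things in the scene. Friction and masses are not known exactly. Their poses are not given: they have to be found in the camera images.
- bar_a: Loose sesame brittle bar, honey coloured with pale seeds, 90 x 26 x 18 mm, 55 g. Lies flat on the table. Origin at the centre of its underside, x along its 90 mm length, z up (18 mm thick).
- bar_b: Loose sesame brittle bar, honey coloured with pale seeds, 90 x 26 x 18 mm, 55 g. Lies flat on the table. Origin at the centre of its underside, x along its 90 mm length, z up (18 mm thick). Same as the other bar.
- round_a: Loose round sesame brittle, a disc 46 mm in diameter and 16 mm thick, honey coloured with pale seeds, 35 g. Lies flat. Origin at the centre of its underside, z up.
- round_b: Loose round sesame brittle, a disc 46 mm in diameter and 16 mm thick, honey coloured with pale seeds, 35 g. Lies flat. Origin at the centre of its underside, z up. Same as the other round.
- block: Loose square block of sesame brittle, 38 x 38 mm and 26 mm high, honey coloured with pale seeds, 50 g. Lies flat. Origin at the centre of its underside, x and y square to its sides, z up.
- tray_bars: White card tray fixed to the table, its back part full of brittle bars side by side, lengths along x (fixed, top at most 56 mm up). Front part: empty bay, 130 (x) by 160 mm (y) inside, floor top 4 mm above the table; walls 4 mm thick, 32 mm high; 24 mm high strip between bay and stock. Origin on the table under the bay's centre, x towards the stock, z up; tray spans x -69 to 169, y +-84 mm.
- tray_rounds: White card tray fixed to the table, its back part full of round brittle discs (fixed, top at most 56 mm up). Front part: empty bay, 130 (x) by 160 mm (y) inside, floor top 4 mm above the table; walls 4 mm thick, 32 mm high; 24 mm high strip between bay and stock. Origin on the table under the bay's centre, x towards the stock, z up; tray spans x -69 to 169, y +-84 mm.
- tray_blocks: White card tray fixed to the table, its back part full of square brittle blocks (fixed, top at most 56 mm up). Front part: empty bay, 130 (x) by 160 mm (y) inside, floor top 4 mm above the table; walls 4 mm thick, 32 mm high; 24 mm high strip between bay and stock. Origin on the table under the bay's centre, x towards the stock, z up; tray spans x -69 to 169, y +-84 mm.
- jar: Small jar with a steel cap and a paper label, 44 mm in diameter, 62 mm high, standing loose among the sweets; not to be moved. Origin at the centre of its underside.
- weight: Brass scale weight with a knob, 38 mm in diameter, 51 mm high, standing loose among the sweets; not to be moved. Origin at the centre of its underside.

How it is judged:
By the outcome, as a careful person would: the job done as asked, in the order asked, and still so for the second after the job is handed in, with the robot touching nothing.
It also fails if it takes over 141 s, if anything falls off the work surface, if the arm or the gripper's body presses on something with over 40 N, if the wrist force passes 120 N, or if a joint passes its speed limit or range.

## Robot

A 6-joint arm with a two-finger parallel gripper is mounted at the origin on the work surface. World frame = base frame: x ahead of the robot, y to its left, z up, the work surface at z = 0. Lengths are in m, angles in rad, forces in N, time in s.
With the tool pointing down it reaches from about 0.325 to 0.775 m from the base axis. Payload 9.3 kg.
Tool frame: the origin (TCP) lies between the finger pads; the fingertips stand 22 mm ahead of it and the grasp point (between the pads) lies 3 mm ahead of it; z points along the fingers, y is the line along which they close (so a half turn about z gives the same grasp; the last joint's range is limited). The gripper opens to 85 mm and grips with 20 to 120 N. Pads are 22 mm wide; open, the fingers measure 114 mm over their backs; the gripper's body (76 mm by 85 mm) begins 54 mm behind the grasp point. The pads swing forward as they close: fully open they stand 13 mm farther back than shut.
Start: joints at [-1.332, 0.259, 0.021, 1.334, 0, 1.418], TCP at [0.21, -0.508, 0.231] pointing down, gripper open.
Joint ranges: [-3.04, 3.04], [-0.91, 1.82], [-1.04, 1.36], [-1.92, 1.95], [-1.52, 1.45], [-3.14, 3.14]. Speed limits (rad/s): [2.22, 2.22, 2.79, 3.14, 3.14, 3.14].

## Interface

Orientations are given as a unit quaternion [x, y, z, w].
In Python, from station import manip gives the robot as it stands.
- The arm moves only by the shell command python3 -m inch 'ROWS' [OPENING]. ROWS is JSON, a list of rows, each an object with "offset": the shift along the tool's x, y, z in cm, a list of three; "rotation": the turn, a rotation vector about the tool's x, y, z in degrees, a list of three. A call has 1 to 20 rows; each row shifts and turns the commanded pose from where the row before left it, along the tool's axes as they then stand; what a row does not reach is not made up. A row lasts 1/8 s, in which the tool goes at most 62.5 mm and 10.7 degrees, less where a joint would pass 70% of its speed; a pose out of reach is approached as far as the arm can. A call is refused whole if a number of a shift passes 6.25 or a number of a turn 10.7, either way. A call with a gripper value outside its range is refused whole. OPENING is the closure, from 0 (fully open) to 1 (shut), set as the call begins (- or left out, the last holds). The fingers move at their own pace and stop on an object; the grip force is fixed at half the most. Time passes only in rows, so rows that do not move let the fingers close. It gives the time, the measured TCP pose, the force, the opening and the grip force at its end, in the units of the state.
- manip.get_obs(): the state, without advancing time (a new reading comes with each control period).
- manip.snapshot(name): name is "scene" or "top"; returns a dict with "img" (480x640x3 uint8, blue, green, red), "fov_y" (degrees; the focal length in pixels is half the picture's height over the tangent of half this angle, whatever the lens; pixels are square), "cx", "cy" (the principal point, pixels), "dist_coeffs" ([k1, k2, p1, p2, k3] as OpenCV has them; the pictures are not rectified), "world_to_cam" (4x4, takes a point from world to camera coordinates). Camera axes: x right, y up, looking along -z (the intrinsics and any distortion apply to the point x, -y, -z); pixel columns grow to the right and rows downward; lengths in m; the calibration is good to about 2 mm. A picture is of the moment at which its call begins. There is no depth.
- manip.sign_off(): hands the job in; it is judged then, once.
The state is a dict: "time_s": time; "q": joint angles; "joint_velocities": joint speeds; "joint_efforts": joint torques, N m; "tcp_pos": TCP position; "tcp_rot": TCP orientation; "force": force on the tool from outside, world axes, zero at the start; "moment": the same for the moment, N m; "grip_width": finger opening in m; "gripper_force": force on a finger pad.
Only numpy, scipy, OpenCV 4.12 (cv2) and the standard library are available. Lean on these libraries where they do the work, as an engineer would, in place of code of your own. Each camera call takes 0.05 s, during which the arm holds its last target. There are 200 camera calls.

## Working session

There is one attempt and no reset: what is moved stays moved. The work goes in short steps, Python scripts to look and compute and a shell command to move; the robot and the scene stay as the last step left them, time stands still between calls to the robot, and variables do not carry over. Pictures are saved under pics/ and viewed, at most 14 in all, crops included, and the job is handed in when it is done.

```bash
mkdir -p pics; cat > h.py <<'E'
import numpy as np, cv2
from station import manip
from scipy.spatial.transform import Rotation as R
def snap(n,f=None):
    s=manip.snapshot(n)
    if f: cv2.imwrite('pics/'+f,s['img'])
    return s
def K(s):
    h=s['img'].shape[0]; f=h/2/np.tan(np.radians(s['fov_y']/2))
    return np.array([[f,0,s['cx']],[0,f,s['cy']],[0,0,1.]])
def px2w(s,uv,z):
    p=cv2.undistortPoints(np.array(uv,float).reshape(-1,1,2),K(s),np.array(s['dist_coeffs'],float)).reshape(-1,2)
    M=np.array(s['world_to_cam']); Ri=M[:3,:3].T; c=-Ri@M[:3,3]
    d=np.c_[p[:,0],-p[:,1],-np.ones(len(p))]@Ri.T
    return c+d*((z-c[2])/d[:,2])[:,None]
def w2px(s,P):
    M=np.array(s['world_to_cam']); P=np.atleast_2d(P)@M[:3,:3].T+M[:3,3]
    return cv2.projectPoints(P*[1,-1,-1],np.zeros(3),np.zeros(3),K(s),np.array(s['dist_coeffs'],float))[0].reshape(-1,2)
def st():
    o=manip.get_obs(); print(round(o['time_s'],2),np.round(o['tcp_pos'],4),np.round(R.from_quat(o['tcp_rot']).as_matrix(),3).tolist(),'F',np.round(o['force'],1),'w',o['grip_width'],o['gripper_force'],'q',np.round(o['q'],2))
E
python3 - <<'E'
from h import *
snap('top','top0.png');snap('scene','scene0.png');st()
E
```

```text
0.1 [ 0.2099 -0.5081  0.2305] [[0.924, 0.382, -0.0], [0.382, -0.924, 0.001], [0.0, -0.001, -1.0]] F [-0.2 -0.6  0.4] w 0.08543175851436585 0.0 q [-1.33  0.26  0.02  1.33 -0.    1.42]
```

View pics/top0.png

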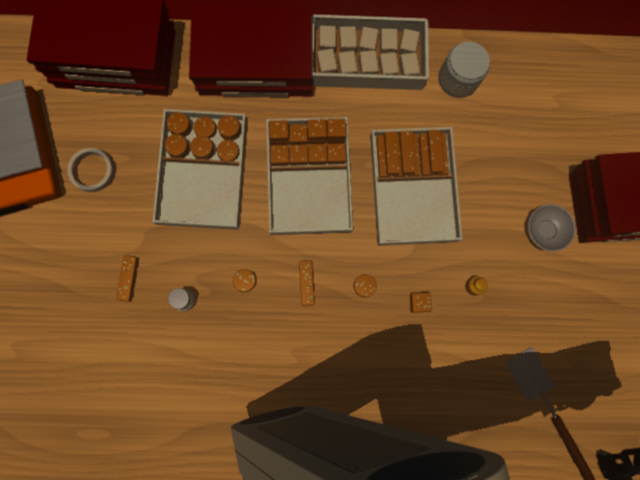

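View pics/scene0.png

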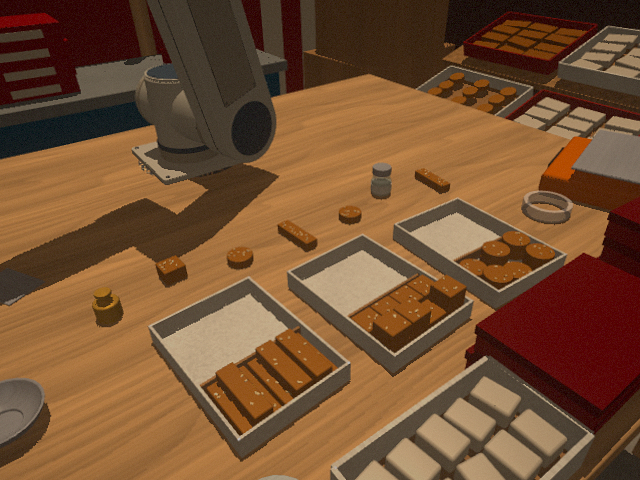

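Top view: the trays are rounds (200,168), blocks (310,176) and bars (417,186). The loose pieces are a bar (127,278), round (244,280), bar (307,283), round (366,286) and block (421,302). The jar stands at (181,299) and the weight at (477,286).

```bash
python3 - <<'E'
from h import *
s=snap('top'); im=s['img']
a=cv2.resize(im[245:325,105:305],None,fx=4,fy=4,interpolation=cv2.INTER_CUBIC)
b=cv2.resize(im[245:325,295:495],None,fx=4,fy=4,interpolation=cv2.INTER_CUBIC)
cv2.imwrite('pics/row.png',np.r_[a[:300],b[:300]])
cv2.imwrite('pics/trays.png',cv2.resize(im[100:250,145:475],None,fx=2.4,fy=2.4,interpolation=cv2.INTER_CUBIC))
lab=cv2.cvtColor(im,cv2.COLOR_BGR2LAB).astype(int)
for n,(u,v),z in [('bar_l',(127,278),.018),('rnd_l',(244,280),.016),('bar_m',(307,283),.018),('rnd_m',(366,286),.016),('block',(421,302),.026)]:
    x0,y0=u-25,v-30; c=im[y0:y0+60,x0:x0+50].astype(int)
    hsv=cv2.cvtColor(im[y0:y0+60,x0:x0+50],cv2.COLOR_BGR2HSV).astype(int)
    m=((c[:,:,2]-c[:,:,0]>75)).astype(np.uint8)
    bg=np.median(c.reshape(-1,3),0)
    # redder than wood: R/G
    rg=c[:,:,2]/(c[:,:,1]+1.); m=(rg>np.median(rg)*1.17).astype(np.uint8)
    m=cv2.morphologyEx(m,cv2.MORPH_CLOSE,np.ones((5,5)))
    nn,l,stt,ce=cv2.connectedComponentsWithStats(m); k=1+np.argmax(stt[1:,4])
    q=np.argwhere(l==k)[:,::-1]+[x0,y0]
    w=px2w(s,q,z)[:,:2].astype(np.float32)
    r=cv2.minAreaRect(w*1000); print(n,q.mean(0).round(1),len(q),'rect c',np.round(r[0],1),np.round(r[1],1),round(r[2],1))
for n,uv,z in [('jar',(181,298),.062),('weight',(477,285),.045)]: print(n,px2w(s,uv,z).round(4))
M=np.array(s['world_to_cam']);print('cam',-M[:3,:3].T@M[:3,3])
E
```

```text
bar_l [128.2 273.1] 362 rect c [477.9 357.1] [25.4 86.8] 83.7
rnd_l [244.9 272.3] 47 rect c [493.5 121.6] [26.3 11.2] 77.2
bar_m [308.8 268.5] 61 rect c [501.4  -8.1] [43.7 19.1] 34.8
rnd_m [366.6 283.7] 240 rect c [ 475.9 -120.1] [40.1 38.6] 76.0
block [419.4 302. ] 317 rect c [ 442.1 -229.8] [35.8 38. ] 1.2
jar [[0.4379 0.2381 0.062 ]]
weight [[ 0.4768 -0.339   0.045 ]]
cam [0.37457936 0.01481959 1.17429608]
```

View pics/row.png

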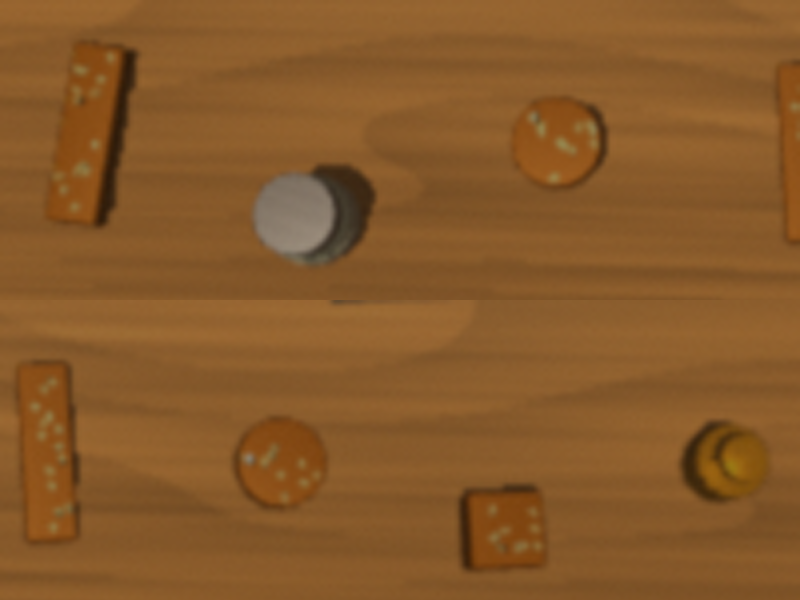

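View pics/trays.png

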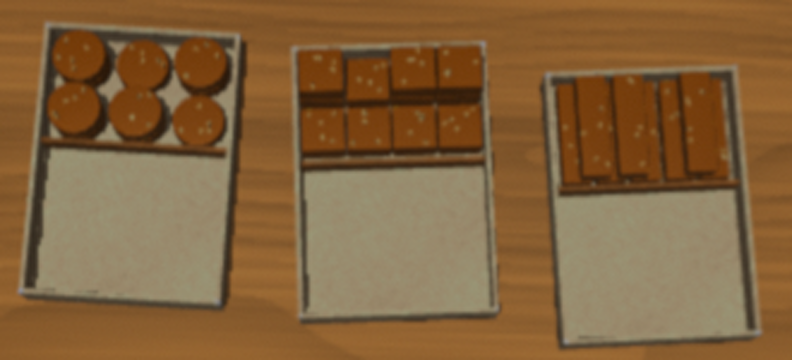

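```bash
cat > m.py <<'E'
from h import *
s=snap('top')
def P(pts,sc,ox,oy,z): return px2w(s,(np.array(pts,float).reshape(-1,2)+.5)/sc-.5+[ox,oy],z)[:,:2]
A=lambda p,z:P(p,4,105,245,z)
B=lambda p,z:P(p,4,295,170,z)
def rect(n,w):
    c=w.mean(0); e=(w[0]-w[3]+w[1]-w[2]); f=(w[0]-w[1]+w[3]-w[2])
    print(n,c.round(4),'len',np.linalg.norm(e)/2,np.linalg.norm(f)/2,'yaw',np.degrees(np.arctan2(e[1],e[0])).round(1),(np.degrees(np.arctan2(f[1],f[0]))-90).round(1))
rect('bar_l',A([(77,41),(125,46),(99,224),(47,219)],.018))
rect('bar_m',B([(19,362),(69,361),(77,539),(26,543)],.018))
rect('block',B([(470,491),(543,490),(546,566),(470,570)],.026))
print('rnd_l',A((556,141),.016),'rnd_m',B((281,462),.016),'jar',A((296,213),.062),'weight',B((725,461),.02))
T=lambda p:P(p,2.4,145,100,.032)
for n,p in [('t_rounds',[(46,23),(241,36),(221,305),(20,294)]),('t_blocks',[(292,46),(485,42),(497,315),(299,320)]),('t_bars',[(545,74),(738,67),(759,333),(562,345)])]:
    w=T(p); rect(n,w); e=(w[0]-w[3]+w[1]-w[2]); e/=np.linalg.norm(e); print('  bay',(w.mean(0)-.05*e).round(4),np.linalg.norm(w.mean(0)-.05*e))
E
python3 m.py
```

```text
bar_l [0.4785 0.3575] len 0.08955882878378914 0.025021758155089717 yaw -5.0 -4.4
bar_m [ 0.4772 -0.0019] len 0.09030732892538354 0.02536754367450891 yaw 3.6 4.1
block [ 0.4423 -0.2319] len 0.03856976033118001 0.0375247866027312 yaw 0.7 3.1
rnd_l [[0.47947197 0.1243673 ]] rnd_m [[ 0.4742809  -0.11954363]] jar [[0.43802598 0.24262183]] weight [[ 0.47926217 -0.34451973]]
t_rounds [0.7054 0.2206] len 0.2371006285360078 0.1677384006333216 yaw -1.8 -2.0
  bay [0.6554 0.2222] 0.6920677843506453
t_blocks [ 0.6973 -0.0011] len 0.24018554850060214 0.16642516073077318 yaw 3.1 3.0
  bay [ 0.6474 -0.0039] 0.6474166272962079
t_bars [ 0.6824 -0.2217] len 0.2360509662271693 0.1682916187511687 yaw 3.5 4.4
  bay [ 0.6325 -0.2248] 0.6712188220017152
```

```bash
cat >> h.py <<'E'
def go(x,y,z,yaw,name=''):
    "offset in present tool axes (cm) and turn about tool z (deg); yaw = world direction of -tool x"
    o=manip.get_obs(); M=R.from_quat(o['tcp_rot']).as_matrix()
    d=M.T@(np.array([x,y,z])-o['tcp_pos'])*100
    cur=np.degrees(np.arctan2(-M[1,0],-M[0,0])); t=-(yaw-cur+180)%360-180
    print(name,'off',d.round(2),'turn',round(t,2),'tcp',np.round(o['tcp_pos'],4),'F',np.round(o['force'],1),'w',round(o['grip_width'],4),'q',np.round(o['q'],2),'t',round(o['time_s'],1))
E
sed -i 's/t=-(yaw-cur+180)%360-180/t=(cur-yaw+180)%360-180/' h.py
python3 -m inch '[{"offset":[0,0,0],"rotation":[0,0,-10.5]},{"offset":[0,0,0],"rotation":[0,0,-10.5]},{"offset":[0,0,0],"rotation":[0,0,-10.5]},{"offset":[0,0,0],"rotation":[0,0,-10.5]},{"offset":[0,0,0],"rotation":[0,0,-10.5]},{"offset":[0,0,0],"rotation":[0,0,-10.5]},{"offset":[0,0,0],"rotation":[0,0,-10.5]},{"offset":[0,0,0],"rotation":[0,0,-10.5]},{"offset":[0,0,0],"rotation":[0,0,-10.5]},{"offset":[0,0,0],"rotation":[0,0,-10.5]},{"offset":[0,0,0],"rotation":[0,0,-10.5]},{"offset":[0,0,0],"rotation":[0,0,-10.5]},{"offset":[0,0,0],"rotation":[0,0,-10.5]},{"offset":[0,0,0],"rotation":[0,0,-10.5]},{"offset":[0,0,0],"rotation":[0,0,-10.5]}]'
python3 -c "
from h import *
go(.4423,-.2319,.15,2)"
```

```text
time_s: 2.08
tcp_pos: [0.21, -0.5082, 0.2309]
tcp_rot: [-0.003, 1.0, 0.0, -0.0]
force: [0.8, -0.0, 0.7]
grip_width: 0.0853
gripper_force: 0.0
 off [-23.37  27.51   8.1 ] turn -1.71 tcp [ 0.21   -0.5082  0.2309] F [ 0.8 -0.   0.7] w 0.0853 q [-1.33  0.26  0.02  1.33 -0.   -1.34] t 2.1
```

```bash

python3 -m inch '[{"offset":[-2.34,2.75,0.8],"rotation":[0,0,-1.7]},{"offset":[-2.34,2.75,0.8],"rotation":[0,0,0]},{"offset":[-2.34,2.75,0.8],"rotation":[0,0,0]},{"offset":[-2.34,2.75,0.8],"rotation":[0,0,0]},{"offset":[-2.34,2.75,0.8],"rotation":[0,0,0]},{"offset":[-2.34,2.75,0.8],"rotation":[0,0,0]},{"offset":[-2.34,2.75,0.8],"rotation":[0,0,0]},{"offset":[-2.34,2.75,0.8],"rotation":[0,0,0]},{"offset":[-2.34,2.75,0.8],"rotation":[0,0,0]},{"offset":[-2.34,2.75,0.8],"rotation":[0,0,0]},{"offset":[0,0,0],"rotation":[0,0,0]},{"offset":[0,0,0],"rotation":[0,0,0]}]' 0
python3 - <<'E'
from h import *
go(.4423,-.2319,.03,2)
s=snap('top');t=snap('scene')
a=s['img'][180:420,280:600]; u,v=w2px(t,[.4423,-.2319,.04])[0].astype(int); print(u,v)
x0=max(0,u-160);y0=max(0,v-150)
b=t['img'][y0:y0+240,x0:x0+320]
cv2.imwrite('pics/c1.png',cv2.resize(np.c_[a,b],(800,300)))
E
```

```text
time_s: 3.58
tcp_pos: [0.4367, -0.2275, 0.1511]
tcp_rot: [-0.015, 1.0, -0.0, -0.0]
force: [0.2, 0.4, 0.8]
grip_width: 0.0855
gripper_force: 0.0
 off [-0.55 -0.45 12.11] turn -0.32 tcp [ 0.4367 -0.2275  0.1511] F [0.2 0.4 0.8] w 0.0855 q [-0.65  0.2  -0.27  1.1  -0.   -0.68] t 3.6
167 257Traceback (most recent call last):
  File "<stdin>", line 7, in <module>
cv2.error: OpenCV(4.12.0) /io/opencv/modules/imgcodecs/src/loadsave.cpp:1058: error: (-215:Assertion failed) image.channels() == 1 || image.channels() == 3 || image.channels() == 4 in function 'imwrite_'
```

```bash

python3 -m inch '[{"offset":[-0.55,-0.45,2],"rotation":[0,0,-0.3]},{"offset":[0,0,3],"rotation":[0,0,0]},{"offset":[0,0,3],"rotation":[0,0,0]},{"offset":[0,0,2],"rotation":[0,0,0]},{"offset":[0,0,1.2],"rotation":[0,0,0]},{"offset":[0,0,0.8],"rotation":[0,0,0]},{"offset":[0,0,0],"rotation":[0,0,0]},{"offset":[0,0,0],"rotation":[0,0,0]}]'
python3 - <<'E'
from h import *
go(.4423,-.2319,.03,2)
t=snap('scene')
cv2.imwrite('pics/c1.png',cv2.resize(t['img'][150:350,60:360],(750,500)))
E
```

```text
time_s: 4.68
tcp_pos: [0.4428, -0.232, 0.0317]
tcp_rot: [-0.017, 1.0, -0.0, 0.0]
force: [1.1, -0.3, 0.3]
grip_width: 0.0854
gripper_force: 0.0
 off [0.05 0.01 0.17] turn -0.05 tcp [ 0.4428 -0.232   0.0317] F [ 1.1 -0.3  0.3] w 0.0854 q [-0.65  0.32 -0.44  0.81 -0.   -0.68] t 4.7
```

View pics/c1.png

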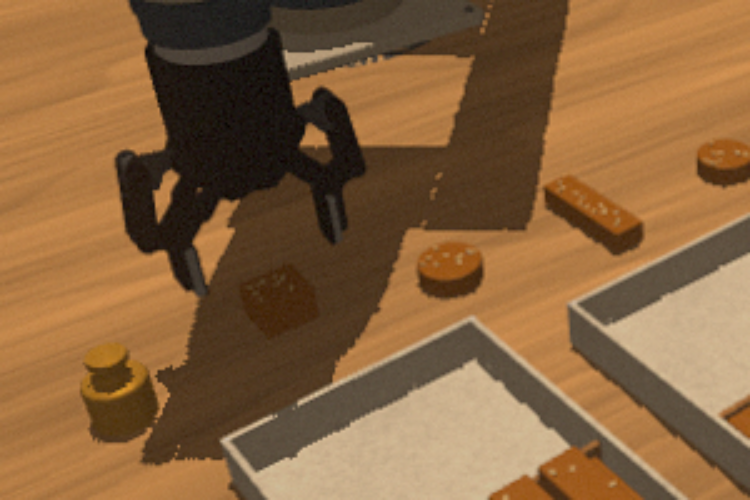

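The fingertips at crop (203,292) and (338,243) straddle the block at (278,300) and are centred on it once their height is allowed for. Next: close.

```bash

python3 -m inch '[{"offset":[0,0,0.15],"rotation":[0,0,0]},{"offset":[0,0,0],"rotation":[0,0,0]},{"offset":[0,0,0],"rotation":[0,0,0]},{"offset":[0,0,0],"rotation":[0,0,0]},{"offset":[0,0,0],"rotation":[0,0,0]},{"offset":[0,0,0],"rotation":[0,0,0]},{"offset":[0,0,0],"rotation":[0,0,0]},{"offset":[0,0,0],"rotation":[0,0,0]}]' 1
python3 -c "
from h import *
go(.645,-.0039,.11,3)"
```

```text
time_s: 5.72
tcp_pos: [0.4425, -0.2317, 0.0296]
tcp_rot: [-0.017, 1.0, 0.0, -0.0]
force: [0.2, -0.2, -1.0]
grip_width: -0.0001
gripper_force: 0.0
 off [-21.02  22.08  -8.04] turn -1.05 tcp [ 0.4425 -0.2317  0.0296] F [ 0.2 -0.2 -1. ] w -0.0001 q [-0.65  0.32 -0.45  0.8   0.   -0.68] t 5.7
```

```bash
python3 - <<'E'
from h import *
t=snap('scene'); print(w2px(t,[[.4425,-.2317,.0076],[.4423,-.2319,0],[.4423,-.2319,.026]]))
cv2.imwrite('pics/c2.png',cv2.resize(t['img'][200:300,100:250],(750,500)))
E
```

```text
[[171.77113694 273.11498841]
 [172.46939355 276.62596313]
 [169.49406428 264.41648183]]
```

View pics/c2.png

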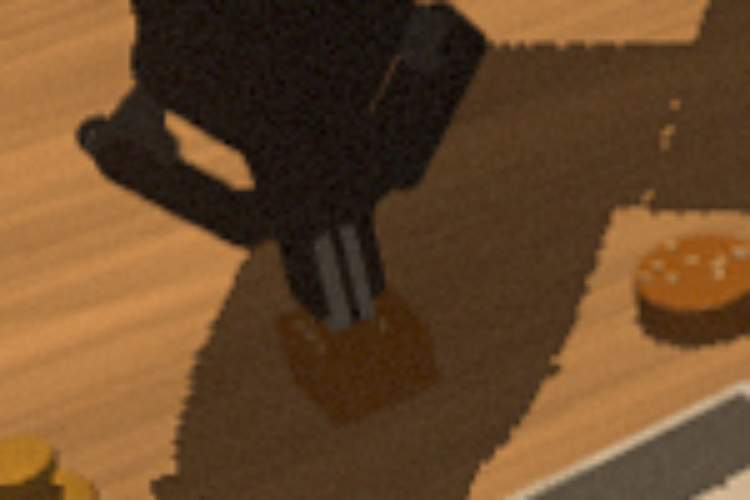

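The closed fingertips sit at crop (350,325), which is image (170,265). That is just above the block's top face, so the tips reach only about 4 mm below the TCP, not 22. The block hasn't moved. Reopen and go lower carefully.

```bash

python3 -m inch '[{"offset":[0,0,-0.5],"rotation":[0,0,0]},{"offset":[0,0,0],"rotation":[0,0,0]},{"offset":[0,0,0],"rotation":[0,0,0]},{"offset":[0,0,0],"rotation":[0,0,0]},{"offset":[0,0,0],"rotation":[0,0,0]},{"offset":[0,0,0],"rotation":[0,0,0]},{"offset":[0,0,0.6],"rotation":[0,0,0]},{"offset":[0,0,0.6],"rotation":[0,0,0]},{"offset":[0,0,0.6],"rotation":[0,0,0]},{"offset":[0,0,0.4],"rotation":[0,0,0]},{"offset":[0,0,0],"rotation":[0,0,0]},{"offset":[0,0,0],"rotation":[0,0,0]}]' 0
python3 - <<'E'
from h import *
t=snap('scene'); st()
cv2.imwrite('pics/c3.png',cv2.resize(t['img'][200:300,100:250],(750,500)))
E
```

```text
time_s: 7.28
tcp_pos: [0.4425, -0.2318, 0.0127]
tcp_rot: [-0.017, 1.0, -0.0, 0.0]
force: [-0.4, -0.8, -0.5]
grip_width: 0.0852
gripper_force: 0.0
7.33 [ 0.4426 -0.2318  0.0128] [[-0.999, -0.034, 0.0], [-0.034, 0.999, -0.0], [-0.0, -0.0, -1.0]] F [-0.4  0.3  0.4] w 0.0855950584211346 0.0 q [-0.65  0.34 -0.47  0.76 -0.   -0.68]
```

View pics/c3.png

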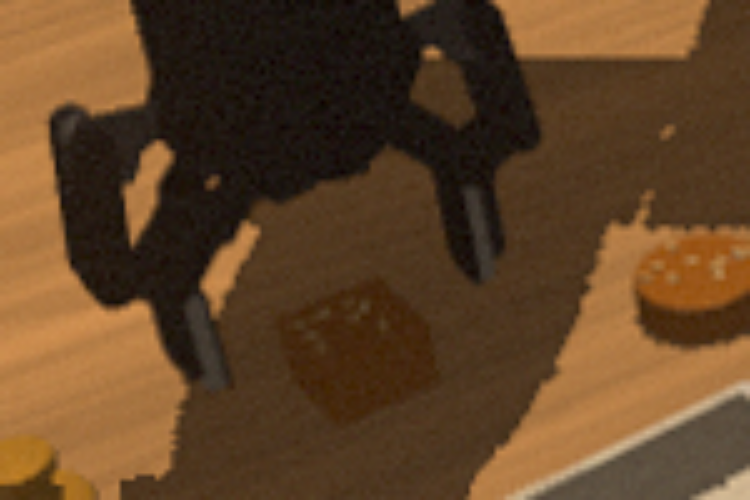

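The tips at (210,388) and (485,280) straddle the block with their ends below its top. Go 4 mm lower and close.

```bash

python3 -m inch '[{"offset":[0,0,0.4],"rotation":[0,0,0]},{"offset":[0,0,0],"rotation":[0,0,0]},{"offset":[0,0,0],"rotation":[0,0,0]},{"offset":[0,0,0],"rotation":[0,0,0]},{"offset":[0,0,0],"rotation":[0,0,0]},{"offset":[0,0,0],"rotation":[0,0,0]}]' 1
python3 -c "
from h import *
go(.645,-.0039,.11,3)"
```

```text
time_s: 8.07
tcp_pos: [0.4426, -0.2318, 0.0088]
tcp_rot: [-0.017, 1.0, -0.0, 0.0]
force: [0.3, 0.6, 5.3]
grip_width: 0.0365
gripper_force: 60.6
 off [-21.01  22.09 -10.11] turn -1.05 tcp [ 0.4426 -0.2318  0.0088] F [0.3 0.6 5.3] w 0.0365 q [-0.65  0.35 -0.47  0.75  0.   -0.68] t 8.1
```

```bash

python3 -m inch '[{"offset":[0,0,-1],"rotation":[0,0,0]},{"offset":[0,0,-3],"rotation":[0,0,0]},{"offset":[0,0,-3],"rotation":[0,0,0]},{"offset":[-2.1,2.2,-3],"rotation":[0,0,-1]},{"offset":[-2.7,2.85,0],"rotation":[0,0,0]},{"offset":[-2.7,2.85,0],"rotation":[0,0,0]},{"offset":[-2.7,2.85,0],"rotation":[0,0,0]},{"offset":[-2.7,2.85,0],"rotation":[0,0,0]},{"offset":[-2.7,2.85,0],"rotation":[0,0,0]},{"offset":[-2.7,2.85,0],"rotation":[0,0,0]},{"offset":[-2.7,2.85,0],"rotation":[0,0,0]},{"offset":[0,0,0],"rotation":[0,0,0]},{"offset":[0,0,0],"rotation":[0,0,0]}]'
python3 -c "
from h import *
go(.645,-.0039,.0135,3)"
```

```text
time_s: 9.7
tcp_pos: [0.6407, -0.0001, 0.1085]
tcp_rot: [-0.026, 1.0, -0.0, -0.0]
force: [-0.9, 0.7, 0.2]
grip_width: 0.0367
gripper_force: 60.1
 off [-0.42 -0.4   9.5 ] turn -0.03 tcp [ 6.407e-01 -1.000e-04  1.085e-01] F [-0.9  0.7  0.2] w 0.0367 q [-0.13  0.47  0.02  1.13 -0.   -0.18] t 9.7
```

```bash

python3 -m inch '[{"offset":[-0.42,-0.4,2],"rotation":[0,0,0]},{"offset":[0,0,3],"rotation":[0,0,0]},{"offset":[0,0,2],"rotation":[0,0,0]},{"offset":[0,0,1],"rotation":[0,0,0]},{"offset":[0,0,0.7],"rotation":[0,0,0]},{"offset":[0,0,0.4],"rotation":[0,0,0]},{"offset":[0,0,0.2],"rotation":[0,0,0]},{"offset":[0,0,0],"rotation":[0,0,0]},{"offset":[0,0,0],"rotation":[0,0,0]}]'
python3 -c "
from h import *
go(.645,-.0039,.0128,3)"
```

```text
time_s: 10.82
tcp_pos: [0.6458, -0.0038, 0.0159]
tcp_rot: [-0.026, 1.0, -0.0, 0.0]
force: [-0.4, -0.5, -1.1]
grip_width: 0.0363
gripper_force: 60.1
 off [ 0.08 -0.01  0.31] turn -0.05 tcp [ 0.6458 -0.0038  0.0159] F [-0.4 -0.5 -1.1] w 0.0363 q [-0.14  0.55 -0.1   0.93  0.   -0.19] t 10.8
```

```bash

python3 -m inch '[{"offset":[0,0,0.1],"rotation":[0,0,0]},{"offset":[0,0,0.1],"rotation":[0,0,0]},{"offset":[0,0,0.05],"rotation":[0,0,0]},{"offset":[0,0,0],"rotation":[0,0,0]},{"offset":[0,0,0],"rotation":[0,0,0]}]'
```

```text
time_s: 11.45
tcp_pos: [0.6456, -0.0038, 0.0131]
tcp_rot: [-0.026, 1.0, -0.0, 0.0]
force: [0.0, -0.2, -0.8]
grip_width: 0.0365
gripper_force: 60.1
```

```bash

python3 -m inch '[{"offset":[0,0,0.05],"rotation":[0,0,0]},{"offset":[0,0,0],"rotation":[0,0,0]}]'
python3 -m inch '[{"offset":[0,0,0.05],"rotation":[0,0,0]},{"offset":[0,0,0],"rotation":[0,0,0]}]'
```

```text
time_s: 11.7
tcp_pos: [0.6457, -0.0038, 0.0129]
tcp_rot: [-0.026, 1.0, -0.0, 0.0]
force: [-1.6, 0.1, 2.8]
grip_width: 0.0364
gripper_force: 60.6
time_s: 11.95
tcp_pos: [0.6457, -0.0039, 0.0129]
tcp_rot: [-0.026, 1.0, -0.0, 0.0]
force: [-2.8, 0.3, 8.6]
grip_width: 0.0366
gripper_force: 61.2
```

```bash

python3 -m inch '[{"offset":[0,0,0],"rotation":[0,0,0]},{"offset":[0,0,0],"rotation":[0,0,0]},{"offset":[0,0,0],"rotation":[0,0,0]},{"offset":[0,0,-0.5],"rotation":[0,0,0]},{"offset":[0,0,-2],"rotation":[0,0,0]},{"offset":[0,0,-4],"rotation":[0,0,0]},{"offset":[0,0,-4],"rotation":[0,0,0]},{"offset":[0,0,0],"rotation":[0,0,0]}]' 0.3
python3 -c "
from h import *
go(.4743,-.1195,.09,0)"
```

```text
time_s: 12.95
tcp_pos: [0.6473, -0.004, 0.121]
tcp_rot: [-0.026, 1.0, -0.0, 0.003]
force: [0.5, -0.3, -1.7]
grip_width: 0.06
gripper_force: 0.0
 off [ 17.89 -10.64   3.  ] turn 2.96 tcp [ 0.6473 -0.004   0.121 ] F [ 0.5 -0.3 -1.7] w 0.06 q [-0.14  0.47  0.05  1.15  0.   -0.19] t 12.9
```

```bash

python3 -m inch '[{"offset":[3.0,-1.75,0],"rotation":[0,0,0]},{"offset":[3.0,-1.75,0],"rotation":[0,0,0]},{"offset":[3.0,-1.75,0],"rotation":[0,0,0]},{"offset":[3.0,-1.8,1],"rotation":[0,0,0]},{"offset":[3.0,-1.8,1],"rotation":[0,0,0]},{"offset":[2.9,-1.8,1],"rotation":[0,0,3]},{"offset":[0,0,0],"rotation":[0,0,0]},{"offset":[0,0,0],"rotation":[0,0,0]}]' 0
python3 -c "
from h import *
go(.4743,-.1195,.006,0)"
```

```text
time_s: 13.95
tcp_pos: [0.4726, -0.1195, 0.087]
tcp_rot: [0.0, 1.0, 0.0, 0.0]
force: [-0.0, 0.5, -0.4]
grip_width: 0.0852
gripper_force: 0.0
 off [-0.16 -0.    8.1 ] turn -0.05 tcp [ 0.4726 -0.1195  0.087 ] F [-0.   0.5 -0.4] w 0.0852 q [-0.42  0.24 -0.39  0.94  0.   -0.42] t 13.9
```

```bash

python3 -m inch '[{"offset":[-0.16,0,2],"rotation":[0,0,0]},{"offset":[0,0,2.5],"rotation":[0,0,0]},{"offset":[0,0,2],"rotation":[0,0,0]},{"offset":[0,0,1],"rotation":[0,0,0]},{"offset":[0,0,0.5],"rotation":[0,0,0]},{"offset":[0,0,0],"rotation":[0,0,0]},{"offset":[0,0,0],"rotation":[0,0,0]}]'
python3 -m inch '[{"offset":[0,0,0],"rotation":[0,0,0]},{"offset":[0,0,0],"rotation":[0,0,0]},{"offset":[0,0,0],"rotation":[0,0,0]},{"offset":[0,0,0],"rotation":[0,0,0]},{"offset":[0,0,0],"rotation":[0,0,0]}]' 1
python3 -c "
from h import *
go(.6274,.1982,.10,0)"
```

```text
time_s: 14.82
tcp_pos: [0.4744, -0.1196, 0.0077]
tcp_rot: [0.0, 1.0, -0.0, 0.0]
force: [-0.1, -0.1, 0.2]
grip_width: 0.0853
gripper_force: 0.0
time_s: 15.45
tcp_pos: [0.474, -0.1195, 0.0079]
tcp_rot: [0.0, 1.0, -0.0, 0.0]
force: [-2.7, 1.3, 10.7]
grip_width: 0.0429
gripper_force: 59.3
 off [-15.31  31.78  -9.21] turn -0.06 tcp [ 0.474  -0.1195  0.0079] F [-2.7  1.3 10.7] w 0.0429 q [-0.42  0.33 -0.5   0.74 -0.   -0.42] t 15.4
```

```bash

python3 -m inch '[{"offset":[0,0,-1],"rotation":[0,0,0]},{"offset":[0,0,-3],"rotation":[0,0,0]},{"offset":[0,0,-3],"rotation":[0,0,0]},{"offset":[-1.3,2.6,-2.2],"rotation":[0,0,0]},{"offset":[-1.4,2.9,0],"rotation":[0,0,0]},{"offset":[-1.4,2.9,0],"rotation":[0,0,0]},{"offset":[-1.4,2.9,0],"rotation":[0,0,0]},{"offset":[-1.4,2.9,0],"rotation":[0,0,0]},{"offset":[-1.4,2.9,0],"rotation":[0,0,0]},{"offset":[-1.4,2.9,0],"rotation":[0,0,0]},{"offset":[-1.4,2.9,0],"rotation":[0,0,0]},{"offset":[-1.4,2.9,0],"rotation":[0,0,0]},{"offset":[-1.4,2.9,0],"rotation":[0,0,0]},{"offset":[-1.4,3.0,0],"rotation":[0,0,0]},{"offset":[0,0,0],"rotation":[0,0,0]},{"offset":[0,0,0],"rotation":[0,0,0]}]'
python3 -c "
from h import *
go(.6266,.1981,.012,0)"
```

```text
time_s: 17.45
tcp_pos: [0.6268, 0.1971, 0.0991]
tcp_rot: [0.0, 1.0, -0.0, -0.0]
force: [-0.5, -0.4, 0.7]
grip_width: 0.0432
gripper_force: 61.0
 off [0.02 0.1  8.71] turn -0.04 tcp [0.6268 0.1971 0.0991] F [-0.5 -0.4  0.7] w 0.0432 q [ 0.18  0.5   0.05  1.13 -0.    0.18] t 17.4
```

```bash

python3 -m inch '[{"offset":[0,0.1,2],"rotation":[0,0,0]},{"offset":[0,0,3],"rotation":[0,0,0]},{"offset":[0,0,1.7],"rotation":[0,0,0]},{"offset":[0,0,0.9],"rotation":[0,0,0]},{"offset":[0,0,0.6],"rotation":[0,0,0]},{"offset":[0,0,0.2],"rotation":[0,0,0]},{"offset":[0,0,0.1],"rotation":[0,0,0]},{"offset":[0,0,0],"rotation":[0,0,0]},{"offset":[0,0,0],"rotation":[0,0,0]}]'
python3 -m inch '[{"offset":[0,0,0.05],"rotation":[0,0,0]},{"offset":[0,0,0],"rotation":[0,0,0]}]'
```

```text
time_s: 18.58
tcp_pos: [0.6273, 0.1985, 0.0144]
tcp_rot: [0.0, 1.0, 0.0, 0.0]
force: [0.3, -0.1, 0.6]
grip_width: 0.0425
gripper_force: 61.0
time_s: 18.82
tcp_pos: [0.6272, 0.1985, 0.0136]
tcp_rot: [0.0, 1.0, 0.0, 0.0]
force: [0.3, -0.2, -0.5]
grip_width: 0.0426
gripper_force: 61.0
```

```bash

python3 -m inch '[{"offset":[0,0,0.1],"rotation":[0,0,0]},{"offset":[0,0,0],"rotation":[0,0,0]}]'
python3 -m inch '[{"offset":[0,0,0.05],"rotation":[0,0,0]},{"offset":[0,0,0],"rotation":[0,0,0]}]'
```

```text
time_s: 19.08
tcp_pos: [0.6271, 0.1985, 0.0124]
tcp_rot: [0.0, 1.0, -0.0, -0.0]
force: [0.4, 0.8, 0.4]
grip_width: 0.0429
gripper_force: 61.0
time_s: 19.32
tcp_pos: [0.6272, 0.1985, 0.0121]
tcp_rot: [0.0, 1.0, 0.0, 0.0]
force: [0.1, -0.3, 0.8]
grip_width: 0.0429
gripper_force: 61.1
```

```bash

python3 -m inch '[{"offset":[0,0,0.05],"rotation":[0,0,0]},{"offset":[0,0,0],"rotation":[0,0,0]}]'
python3 -m inch '[{"offset":[0,0,0],"rotation":[0,0,0]},{"offset":[0,0,0],"rotation":[0,0,0]},{"offset":[0,0,0],"rotation":[0,0,0]},{"offset":[0,0,-0.5],"rotation":[0,0,0]},{"offset":[0,0,-2],"rotation":[0,0,0]},{"offset":[0,0,-4],"rotation":[0,0,0]},{"offset":[0,0,-4],"rotation":[0,0,0]},{"offset":[0,0,0],"rotation":[0,0,0]}]' 0.25
python3 -c "
from h import *
go(.4795,.1244,.09,0)"
```

```text
time_s: 19.58
tcp_pos: [0.6272, 0.1984, 0.0121]
tcp_rot: [0.0, 1.0, 0.0, 0.0]
force: [-2.3, -0.9, 4.6]
grip_width: 0.0427
gripper_force: 61.5
time_s: 20.58
tcp_pos: [0.6289, 0.1988, 0.1205]
tcp_rot: [0.0, 1.0, 0.001, 0.003]
force: [-0.2, 0.5, -0.8]
grip_width: 0.0636
gripper_force: 0.0
 off [14.95 -7.46  2.95] turn -0.05 tcp [0.6289 0.1988 0.1205] F [-0.2  0.5 -0.8] w 0.0636 q [0.18 0.49 0.09 1.17 0.   0.18] t 20.6
```

```bash

python3 -m inch '[{"offset":[3,-1.5,0],"rotation":[0,0,0]},{"offset":[3,-1.5,0],"rotation":[0,0,0]},{"offset":[3,-1.5,0.5],"rotation":[0,0,0]},{"offset":[3,-1.5,1],"rotation":[0,0,0]},{"offset":[2.9,-1.45,1.3],"rotation":[0,0,0]},{"offset":[0,0,0],"rotation":[0,0,0]},{"offset":[0,0,0],"rotation":[0,0,0]},{"offset":[0,0,0],"rotation":[0,0,0]}]' 0
python3 -c "
from h import *
go(.4795,.1244,.0085,0)"
```

```text
time_s: 21.58
tcp_pos: [0.4792, 0.1244, 0.0887]
tcp_rot: [0.0, 1.0, 0.0, 0.0]
force: [0.7, 0.0, 0.2]
grip_width: 0.0855
gripper_force: 0.0
 off [-0.03  0.    8.02] turn -0.04 tcp [0.4792 0.1244 0.0887] F [0.7 0.  0.2] w 0.0855 q [ 0.08  0.25 -0.37  0.95  0.    0.08] t 21.6
```

```bash

python3 -m inch '[{"offset":[0,0,2],"rotation":[0,0,0]},{"offset":[0,0,2.5],"rotation":[0,0,0]},{"offset":[0,0,2],"rotation":[0,0,0]},{"offset":[0,0,1],"rotation":[0,0,0]},{"offset":[0,0,0.6],"rotation":[0,0,0]},{"offset":[0,0,0],"rotation":[0,0,0]},{"offset":[0,0,0],"rotation":[0,0,0]}]'
python3 -m inch '[{"offset":[0,0,0],"rotation":[0,0,0]},{"offset":[0,0,0],"rotation":[0,0,0]},{"offset":[0,0,0],"rotation":[0,0,0]},{"offset":[0,0,0],"rotation":[0,0,0]},{"offset":[0,0,0],"rotation":[0,0,0]}]' 1
python3 -c "
from h import *
go(.6842,.2463,.10,0)"
```

```text
time_s: 22.45
tcp_pos: [0.4786, 0.1241, 0.0082]
tcp_rot: [0.0, 1.0, 0.0, 0.001]
force: [0.1, 0.0, -0.2]
grip_width: 0.0855
gripper_force: 0.0
time_s: 23.08
tcp_pos: [0.4783, 0.1241, 0.0084]
tcp_rot: [0.0, 1.0, 0.0, 0.0]
force: [-3.6, -0.5, 10.5]
grip_width: 0.0428
gripper_force: 59.3
 off [-20.59  12.24  -9.14] turn -0.05 tcp [0.4783 0.1241 0.0084] F [-3.6 -0.5 10.5] w 0.0428 q [ 0.08  0.34 -0.49  0.74 -0.    0.08] t 23.1
```

```bash

python3 -m inch '[{"offset":[0,0,-1],"rotation":[0,0,0]},{"offset":[0,0,-3],"rotation":[0,0,0]},{"offset":[0,0,-3],"rotation":[0,0,0]},{"offset":[-2,1.2,-2.1],"rotation":[0,0,0]},{"offset":[-2.65,1.6,0],"rotation":[0,0,0]},{"offset":[-2.65,1.6,0],"rotation":[0,0,0]},{"offset":[-2.65,1.6,0],"rotation":[0,0,0]},{"offset":[-2.65,1.6,0],"rotation":[0,0,0]},{"offset":[-2.65,1.6,0],"rotation":[0,0,0]},{"offset":[-2.65,1.6,0],"rotation":[0,0,0]},{"offset":[-2.65,1.4,0],"rotation":[0,0,0]},{"offset":[0,0,0],"rotation":[0,0,0]},{"offset":[0,0,0],"rotation":[0,0,0]},{"offset":[0,0,0],"rotation":[0,0,0]}]'
python3 -c "
from h import *
go(.6842,.2463,.0125,0)"
```

```text
time_s: 24.82
tcp_pos: [0.6831, 0.2455, 0.099]
tcp_rot: [0.001, 1.0, -0.0, -0.0]
force: [-1.4, -0.6, -0.2]
grip_width: 0.0423
gripper_force: 60.9
 off [-0.11  0.08  8.65] turn -0.07 tcp [0.6831 0.2455 0.099 ] F [-1.4 -0.6 -0.2] w 0.0423 q [ 0.23  0.61  0.26  1.22 -0.    0.23] t 24.8
```

```bash

python3 -m inch '[{"offset":[-0.1,0.1,2],"rotation":[0,0,0]},{"offset":[0,0,3],"rotation":[0,0,0]},{"offset":[0,0,1.7],"rotation":[0,0,0]},{"offset":[0,0,0.9],"rotation":[0,0,0]},{"offset":[0,0,0.6],"rotation":[0,0,0]},{"offset":[0,0,0.3],"rotation":[0,0,0]},{"offset":[0,0,0.1],"rotation":[0,0,0]},{"offset":[0,0,0],"rotation":[0,0,0]},{"offset":[0,0,0],"rotation":[0,0,0]}]'
python3 -m inch '[{"offset":[0,0,0.05],"rotation":[0,0,0]},{"offset":[0,0,0],"rotation":[0,0,0]}]'
```

```text
time_s: 25.95
tcp_pos: [0.6849, 0.247, 0.0129]
tcp_rot: [0.0, 1.0, 0.0, 0.0]
force: [0.0, 0.3, 0.5]
grip_width: 0.0428
gripper_force: 60.9
time_s: 26.2
tcp_pos: [0.6849, 0.2469, 0.0126]
tcp_rot: [0.0, 1.0, 0.0, 0.0]
force: [-1.5, -0.2, 3.9]
grip_width: 0.0426
gripper_force: 61.5
```

Contact. Release, rise, and go on to the left bar, swinging round clear of the jar at height.

```bash

python3 -m inch '[{"offset":[0,0,0],"rotation":[0,0,0]},{"offset":[0,0,0],"rotation":[0,0,0]},{"offset":[0,0,0],"rotation":[0,0,0]},{"offset":[0,0,-0.5],"rotation":[0,0,0]},{"offset":[0,0,-2],"rotation":[0,0,0]},{"offset":[0,0,-4],"rotation":[0,0,0]},{"offset":[0,0,-4],"rotation":[0,0,0]},{"offset":[0,0,0],"rotation":[0,0,0]}]' 0.25
python3 -c "
from h import *
go(.4785,.3575,.09,-4.7)"
```

```text
time_s: 27.2
tcp_pos: [0.6864, 0.2473, 0.1215]
tcp_rot: [0.0, 1.0, 0.001, 0.003]
force: [0.6, -0.6, -0.2]
grip_width: 0.0641
gripper_force: 0.0
 off [20.82 11.    3.03] turn 4.65 tcp [0.6864 0.2473 0.1215] F [ 0.6 -0.6 -0.2] w 0.0641 q [0.23 0.61 0.31 1.26 0.   0.23] t 27.2
```

```bash

python3 -m inch '[{"offset":[3,1.6,0],"rotation":[0,0,0]},{"offset":[3,1.6,0],"rotation":[0,0,0]},{"offset":[3,1.6,0],"rotation":[0,0,0]},{"offset":[3,1.6,0.5],"rotation":[0,0,0]},{"offset":[3,1.6,0.7],"rotation":[0,0,0]},{"offset":[3,1.6,0.8],"rotation":[0,0,0]},{"offset":[2.8,1.4,0.8],"rotation":[0,0,4.7]},{"offset":[0,0,0],"rotation":[0,0,0]},{"offset":[0,0,0],"rotation":[0,0,0]},{"offset":[0,0,0],"rotation":[0,0,0]}]' 0
python3 -c "
from h import *
go(.4785,.3575,.0085,-4.7)"
```

```text
time_s: 28.45
tcp_pos: [0.4777, 0.3567, 0.0891]
tcp_rot: [0.042, 0.999, 0.0, 0.0]
force: [0.0, 0.2, -0.0]
grip_width: 0.0854
gripper_force: 0.0
 off [-0.07  0.08  8.06] turn -0.07 tcp [0.4777 0.3567 0.0891] F [ 0.   0.2 -0. ] w 0.0854 q [ 0.5   0.41 -0.13  1.03 -0.    0.58] t 28.4
```

```bash

python3 -m inch '[{"offset":[-0.1,0.1,2],"rotation":[0,0,0]},{"offset":[0,0,2.5],"rotation":[0,0,0]},{"offset":[0,0,2],"rotation":[0,0,0]},{"offset":[0,0,1],"rotation":[0,0,0]},{"offset":[0,0,0.6],"rotation":[0,0,0]},{"offset":[0,0,0],"rotation":[0,0,0]},{"offset":[0,0,0],"rotation":[0,0,0]}]'
python3 -m inch '[{"offset":[0,0,0],"rotation":[0,0,0]},{"offset":[0,0,0],"rotation":[0,0,0]},{"offset":[0,0,0],"rotation":[0,0,0]},{"offset":[0,0,0],"rotation":[0,0,0]},{"offset":[0,0,0],"rotation":[0,0,0]},{"offset":[0,0,0],"rotation":[0,0,0]}]' 1
python3 -c "
from h import *
go(.59,.0,.13,0)
a=np.radians(4); ex=np.array([np.cos(a),np.sin(a)]); ey=np.array([-ex[1],ex[0]])
for l in (-.037,.037): print(np.array([.6325,-.2248])+l*ey)"
```

```text
time_s: 29.32
tcp_pos: [0.4783, 0.3582, 0.0087]
tcp_rot: [0.041, 0.999, 0.0, 0.0]
force: [0.3, -0.5, -0.0]
grip_width: 0.0854
gripper_force: 0.0
time_s: 30.08
tcp_pos: [0.4781, 0.3582, 0.0085]
tcp_rot: [0.041, 0.999, 0.0, 0.0]
force: [-0.4, 0.8, 5.5]
grip_width: 0.024
gripper_force: 59.5
 off [-14.12 -34.76 -12.16] turn -4.75 tcp [0.4781 0.3582 0.0085] F [-0.4  0.8  5.5] w 0.024 q [ 0.5   0.48 -0.23  0.85  0.    0.59] t 30.1
[ 0.63508099 -0.26170987]
[ 0.62991901 -0.18789013]
```

```bash

python3 -m inch '[{"offset":[0,0,-1],"rotation":[0,0,0]},{"offset":[0,0,-3],"rotation":[0,0,0]},{"offset":[0,0,-4],"rotation":[0,0,0]},{"offset":[0,0,-4],"rotation":[0,0,-4.7]},{"offset":[-0.9,-2.5,0],"rotation":[0,0,0]},{"offset":[-1,-4,0],"rotation":[0,0,0]},{"offset":[-1,-4,0],"rotation":[0,0,0]},{"offset":[-1,-4,0],"rotation":[0,0,0]},{"offset":[-1,-4,0],"rotation":[0,0,0]},{"offset":[-1,-4,0],"rotation":[0,0,0]},{"offset":[-1,-4,0],"rotation":[0,0,0]},{"offset":[-1,-4,0],"rotation":[0,0,0]},{"offset":[-1,-4,0],"rotation":[0,0,0]},{"offset":[-1,-4,0],"rotation":[0,0,0]},{"offset":[-1,-4,0],"rotation":[0,0,0]},{"offset":[-1,-4,0],"rotation":[0,0,0]},{"offset":[-1,-4,0],"rotation":[0,0,0]},{"offset":[-1,-4,0],"rotation":[0,0,0]},{"offset":[-1,-4,0],"rotation":[0,0,0]},{"offset":[-0.8,-3.5,0],"rotation":[0,0,-4]}]'
python3 -m inch '[{"offset":[0,0,0],"rotation":[0,0,0]},{"offset":[0,0,0],"rotation":[0,0,0]}]'
python3 -c "
from h import *
go(.635,-.2617,.0125,4)"
```

```text
time_s: 32.58
tcp_pos: [0.6344, -0.2637, 0.1282]
tcp_rot: [-0.035, 0.999, 0.0, -0.0]
force: [0.4, 0.3, -1.2]
grip_width: 0.0244
gripper_force: 59.0
time_s: 32.83
tcp_pos: [0.634, -0.2617, 0.128]
tcp_rot: [-0.034, 0.999, 0.0, -0.0]
force: [0.1, 0.0, -0.4]
grip_width: 0.0244
gripper_force: 59.1
 off [-1.100e-01 -1.000e-02  1.155e+01] turn -0.1 tcp [ 0.634  -0.2617  0.128 ] F [ 0.1  0.  -0.4] w 0.0244 q [-0.51  0.53  0.19  1.23  0.   -0.58] t 32.8
```

```bash

python3 -m inch '[{"offset":[-0.1,0,2],"rotation":[0,0,0]},{"offset":[0,0,3],"rotation":[0,0,0]},{"offset":[0,0,3],"rotation":[0,0,0]},{"offset":[0,0,1.7],"rotation":[0,0,0]},{"offset":[0,0,0.9],"rotation":[0,0,0]},{"offset":[0,0,0.5],"rotation":[0,0,0]},{"offset":[0,0,0.2],"rotation":[0,0,0]},{"offset":[0,0,0.1],"rotation":[0,0,0]},{"offset":[0,0,0],"rotation":[0,0,0]},{"offset":[0,0,0],"rotation":[0,0,0]}]'
python3 -m inch '[{"offset":[0,0,0.1],"rotation":[0,0,0]},{"offset":[0,0,0],"rotation":[0,0,0]}]'
```

```text
time_s: 34.08
tcp_pos: [0.6355, -0.2622, 0.0144]
tcp_rot: [-0.034, 0.999, -0.0, 0.0]
force: [1.1, 0.5, -0.7]
grip_width: 0.0239
gripper_force: 59.1
time_s: 34.33
tcp_pos: [0.6353, -0.2621, 0.013]
tcp_rot: [-0.034, 0.999, 0.0, -0.0]
force: [-0.2, -0.4, 0.2]
grip_width: 0.0239
gripper_force: 59.1
```

```bash

python3 -m inch '[{"offset":[0,0,0.07],"rotation":[0,0,0]},{"offset":[0,0,0],"rotation":[0,0,0]}]'
python3 -m inch '[{"offset":[0,0,0.05],"rotation":[0,0,0]},{"offset":[0,0,0],"rotation":[0,0,0]}]'
```

```text
time_s: 34.58
tcp_pos: [0.6354, -0.2621, 0.0126]
tcp_rot: [-0.034, 0.999, -0.0, 0.0]
force: [-1.5, -0.1, 2.7]
grip_width: 0.0241
gripper_force: 59.3
time_s: 34.83
tcp_pos: [0.6354, -0.2621, 0.0126]
tcp_rot: [-0.034, 0.999, -0.0, 0.0]
force: [-1.8, 0.5, 6.0]
grip_width: 0.024
gripper_force: 59.8
```

Release (opening about 42 mm) and rise.

```bash

python3 -m inch '[{"offset":[0,0,0],"rotation":[0,0,0]},{"offset":[0,0,0],"rotation":[0,0,0]},{"offset":[0,0,0],"rotation":[0,0,0]},{"offset":[0,0,-0.5],"rotation":[0,0,0]},{"offset":[0,0,-2],"rotation":[0,0,0]},{"offset":[0,0,-4],"rotation":[0,0,0]},{"offset":[0,0,-4],"rotation":[0,0,0]},{"offset":[0,0,0],"rotation":[0,0,0]}]' 0.5
python3 -c "
from h import *
go(.4772,-.0019,.09,3.9)"
```

```text
time_s: 35.83
tcp_pos: [0.6369, -0.2629, 0.121]
tcp_rot: [-0.034, 0.999, -0.002, 0.003]
force: [0.5, -0.0, -0.1]
grip_width: 0.0428
gripper_force: 0.0
 off [14.15 27.15  2.92] turn 0.05 tcp [ 0.6369 -0.2629  0.121 ] F [ 0.5 -0.  -0.1] w 0.0428 q [-0.51  0.54  0.18  1.2  -0.   -0.58] t 35.8
```

```bash

python3 -m inch '[{"offset":[1.75,3.4,0],"rotation":[0,0,0]},{"offset":[1.75,3.4,0],"rotation":[0,0,0]},{"offset":[1.75,3.4,0],"rotation":[0,0,0]},{"offset":[1.75,3.4,0],"rotation":[0,0,0]},{"offset":[1.75,3.4,0],"rotation":[0,0,0]},{"offset":[1.75,3.4,1],"rotation":[0,0,0]},{"offset":[1.75,3.4,1],"rotation":[0,0,0]},{"offset":[1.75,3.4,0.8],"rotation":[0,0,0]},{"offset":[0,0,0],"rotation":[0,0,0]},{"offset":[0,0,0],"rotation":[0,0,0]},{"offset":[0,0,0],"rotation":[0,0,0]}]' 0
python3 -c "
from h import *
go(.4772,-.0019,.0085,3.9)"
```

```text
time_s: 37.2
tcp_pos: [0.4776, -0.0011, 0.0889]
tcp_rot: [-0.034, 0.999, -0.0, 0.0]
force: [0.4, -0.6, -0.4]
grip_width: 0.0855
gripper_force: 0.0
 off [ 0.05 -0.08  8.04] turn 0.0 tcp [ 0.4776 -0.0011  0.0889] F [ 0.4 -0.6 -0.4] w 0.0855 q [-0.18  0.23 -0.41  0.94 -0.   -0.25] t 37.2
```

```bash

python3 -m inch '[{"offset":[0,-0.1,2],"rotation":[0,0,0]},{"offset":[0,0,2.5],"rotation":[0,0,0]},{"offset":[0,0,2],"rotation":[0,0,0]},{"offset":[0,0,1],"rotation":[0,0,0]},{"offset":[0,0,0.6],"rotation":[0,0,0]},{"offset":[0,0,0],"rotation":[0,0,0]},{"offset":[0,0,0],"rotation":[0,0,0]}]'
python3 -m inch '[{"offset":[0,0,0],"rotation":[0,0,0]},{"offset":[0,0,0],"rotation":[0,0,0]},{"offset":[0,0,0],"rotation":[0,0,0]},{"offset":[0,0,0],"rotation":[0,0,0]},{"offset":[0,0,0],"rotation":[0,0,0]},{"offset":[0,0,0],"rotation":[0,0,0]}]' 1
python3 -c "
from h import *
go(.63,-.188,.12,4)"
```

```text
time_s: 38.08
tcp_pos: [0.4774, -0.0015, 0.0084]
tcp_rot: [-0.034, 0.999, -0.0, 0.0]
force: [-0.3, -0.1, -0.3]
grip_width: 0.0853
gripper_force: 0.0
time_s: 38.83
tcp_pos: [0.4771, -0.0014, 0.0083]
tcp_rot: [-0.034, 0.999, -0.0, 0.0]
force: [-1.0, 0.9, 5.9]
grip_width: 0.0242
gripper_force: 59.2
 off [-13.97 -19.68 -11.16] turn -0.05 tcp [ 0.4771 -0.0014  0.0083] F [-1.   0.9  5.9] w 0.0242 q [-0.18  0.32 -0.53  0.73  0.   -0.25] t 38.8
```

```bash

python3 -m inch '[{"offset":[0,0,-1],"rotation":[0,0,0]},{"offset":[0,0,-3],"rotation":[0,0,0]},{"offset":[0,0,-4],"rotation":[0,0,0]},{"offset":[0,0,-3.1],"rotation":[0,0,0]},{"offset":[-2.3,-3.3,0],"rotation":[0,0,0]},{"offset":[-2.3,-3.3,0],"rotation":[0,0,0]},{"offset":[-2.3,-3.3,0],"rotation":[0,0,0]},{"offset":[-2.3,-3.3,0],"rotation":[0,0,0]},{"offset":[-2.4,-3.3,0],"rotation":[0,0,0]},{"offset":[-2.4,-3.2,0],"rotation":[0,0,0]},{"offset":[0,0,0],"rotation":[0,0,0]},{"offset":[0,0,0],"rotation":[0,0,0]},{"offset":[0,0,0],"rotation":[0,0,0]}]'
python3 -c "
from h import *
go(.63,-.188,.0123,4)"
```

```text
time_s: 40.45
tcp_pos: [0.6297, -0.1875, 0.1193]
tcp_rot: [-0.035, 0.999, 0.0, -0.0]
force: [0.6, 1.1, 0.0]
grip_width: 0.0238
gripper_force: 59.1
 off [-0.02 -0.06 10.7 ] turn -0.02 tcp [ 0.6297 -0.1875  0.1193] F [0.6 1.1 0. ] w 0.0238 q [-0.42  0.49  0.09  1.17  0.   -0.49] t 40.5
```

```bash

python3 -m inch '[{"offset":[0,0,2],"rotation":[0,0,0]},{"offset":[0,0,3],"rotation":[0,0,0]},{"offset":[0,0,2.4],"rotation":[0,0,0]},{"offset":[0,0,1.5],"rotation":[0,0,0]},{"offset":[0,0,0.9],"rotation":[0,0,0]},{"offset":[0,0,0.5],"rotation":[0,0,0]},{"offset":[0,0,0.2],"rotation":[0,0,0]},{"offset":[0,0,0.1],"rotation":[0,0,0]},{"offset":[0,0,0],"rotation":[0,0,0]},{"offset":[0,0,0],"rotation":[0,0,0]}]'
python3 -m inch '[{"offset":[0,0,0.05],"rotation":[0,0,0]},{"offset":[0,0,0],"rotation":[0,0,0]}]'
```

```text
time_s: 41.7
tcp_pos: [0.6304, -0.1883, 0.0131]
tcp_rot: [-0.034, 0.999, -0.0, 0.0]
force: [-0.4, -0.2, -0.4]
grip_width: 0.0242
gripper_force: 59.1
time_s: 41.95
tcp_pos: [0.6303, -0.1883, 0.0124]
tcp_rot: [-0.034, 0.999, 0.0, 0.0]
force: [-0.3, -0.3, 1.3]
grip_width: 0.0242
gripper_force: 59.1
```

Touching. Release, rise and pull the arm back toward the start area for a clear view.

```bash

python3 -m inch '[{"offset":[0,0,0.04],"rotation":[0,0,0]},{"offset":[0,0,0],"rotation":[0,0,0]}]'
python3 -m inch '[{"offset":[0,0,0],"rotation":[0,0,0]},{"offset":[0,0,0],"rotation":[0,0,0]},{"offset":[0,0,0],"rotation":[0,0,0]},{"offset":[0,0,-0.5],"rotation":[0,0,0]},{"offset":[0,0,-2],"rotation":[0,0,0]},{"offset":[0,0,-4],"rotation":[0,0,0]},{"offset":[0,0,-5],"rotation":[0,0,0]},{"offset":[4,0,-3],"rotation":[0,0,0]},{"offset":[4,-3,-2],"rotation":[0,0,0]},{"offset":[4,-3,0],"rotation":[0,0,0]},{"offset":[4,-3,0],"rotation":[0,0,0]},{"offset":[4,-3,0],"rotation":[0,0,0]},{"offset":[4,-3,0],"rotation":[0,0,0]},{"offset":[4,-3,0],"rotation":[0,0,0]},{"offset":[4,-3,0],"rotation":[0,0,0]},{"offset":[3,-3,0],"rotation":[0,0,0]},{"offset":[3,-3,0],"rotation":[0,0,0]},{"offset":[0,0,0],"rotation":[0,0,0]}]' 0.5
python3 - <<'E'
from h import *
s=snap('top','top1.png');st()
cv2.imwrite('pics/top1c.png',cv2.resize(s['img'][100:325,100:500],None,fx=2,fy=2,interpolation=cv2.INTER_CUBIC))
snap('scene','scene1.png')
E
```

```text
time_s: 42.2
tcp_pos: [0.6303, -0.1883, 0.0124]
tcp_rot: [-0.034, 0.999, -0.0, 0.0]
force: [-2.4, 0.1, 4.4]
grip_width: 0.0245
gripper_force: 59.7
time_s: 44.45
tcp_pos: [0.268, -0.4856, 0.177]
tcp_rot: [-0.033, 0.999, -0.0, -0.0]
force: [-0.7, -0.3, -0.3]
grip_width: 0.0429
gripper_force: 0.0
44.5 [ 0.2689 -0.4844  0.177 ] [[-0.998, -0.066, 0.0], [-0.066, 0.998, 0.0], [-0.0, 0.0, -1.0]] F [1.  0.  0.5] w 0.042767561863640134 0.0 q [-1.22  0.29 -0.08  1.21  0.   -1.28]
```

View pics/top1c.png

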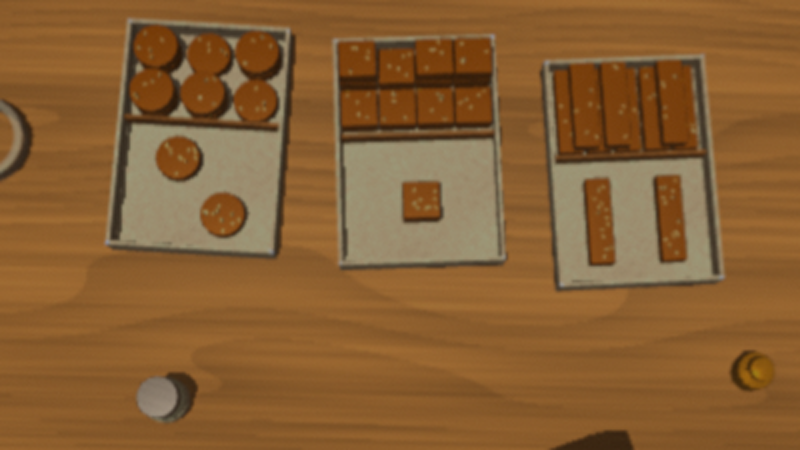

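View pics/scene1.png

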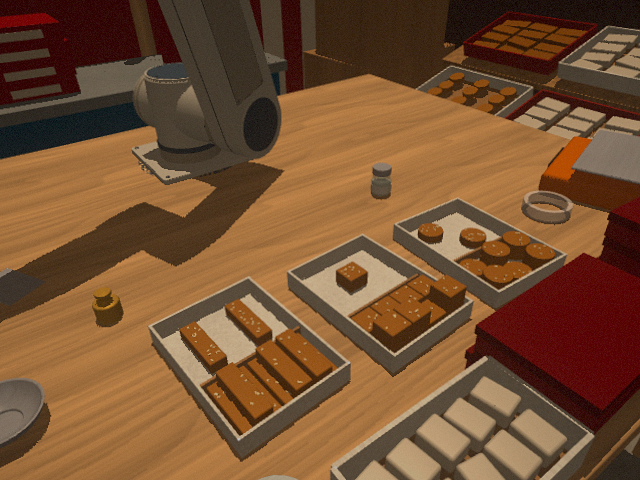

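The rounds (178,158) and (223,214), the block (421,201) and the bars (599,221) and (670,218) all lie flat in the right bays, with the bars parallel to the stock. The jar and weight haven't moved.

```bash
python3 -c "
from station import manip
print(manip.sign_off())"
```

```text
the job is handed in; nothing more can be done
None
```

I sorted all five pieces into the right tray bays, set down flat with the bars lined up with the stock. The jar and weight were not moved, and I handed the job in at about 45 s; no verdict came back.

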